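Weigh the drying cartridge of a sealed electronics enclosure

ROBOT

A 6-joint arm with a two-finger parallel gripper is mounted at the origin on the work surface. World frame = base frame: x ahead of the robot, y to its left, z up, the work surface at z = 0. Lengths are in m, angles in rad, forces in N, time in s.
With the tool pointing down it reaches from about 0.35 to 0.925 m from the base axis. Payload 6.4 kg.
Tool frame: the origin (TCP) lies midway between the tips of the shut fingers; the grasp point (between the pads) lies 19 mm behind it; z points along the fingers, y is the line along which they close (so a half turn about z gives the same grasp; the last joint's range is limited). The gripper opens to 94 mm and grips with 3 to 60 N. Pads are 16 mm wide; open, the fingers measure 119 mm over their backs; the gripper's body (75 mm by 177 mm) begins 78 mm behind the grasp point.
Start: joints at [-1.377, 0.245, 1.558, -0, 1.339, -0.174], TCP at [0.234, -0.607, 0.205] pointing down, gripper open.
Joint ranges: [-3.13, 3.13], [-1.02, 2.26], [0.13, 2.54], [-0.95, 4.09], [0.21, 2.88], [-2.74, 2.74]. Speed limits (rad/s): [2.57, 2.57, 3.14, 3.14, 3.14, 3.14].

INTERFACE

Orientations are given as a unit quaternion [x, y, z, w].
In Python, from cell import * gives the robot as it stands. The module is installed in compiled form; this text tells all that it offers.
- The arm moves only by the tool apply_moves, never from a script. Its argument "series" is a list of rows, each a list of 7 numbers: the closure, from 0 (fully open) to 1 (shut), then the shift along the tool's x, y, z in mm, then the turn, a rotation vector about the tool's x, y, z in rad. In form: [[claw, x, y, z, rx, ry, rz], ...]. A call has 1 to 20 rows; each row shifts and turns the commanded pose from where the row before left it, along the tool's axes as they then stand; what a row does not reach is not made up. A row lasts 1/10 s, in which the tool goes at most 50 mm and 8.59 degrees, less where a joint would pass 70% of its speed; a pose out of reach is approached as far as the arm can. A call with a gripper value outside its range is refused whole. The fingers move at their own pace and stop on an object; "force" is the grip in N (left out, the last holds). Time passes only in rows, so rows that do not move let the fingers close. It gives the time, the measured TCP pose, the force, the opening and the grip force at its end, in the units of the state.
- read_state(): the state, without advancing time (a new reading comes with each control period).
- grab_frame(name): name is "scene" or "side" or "wrist"; returns a dict with "image" (400x640x3 uint8, red, green, blue), "range_z" (400x640 float32, m along the optical axis (not along the pixel's ray), 0 where there is no reading), "intrinsics" (3x3 intrinsics, pixels), "R" (3x3) and "t" (3): a world point X has camera coordinates R X + t; the wrist camera has in their place "hand_eye" (4x4, takes a point from camera to tool coordinates, whose origin is the TCP and whose axes are the flange's). Camera axes: x right, y down, z forward; pixel columns grow to the right and rows downward; lengths in m; the calibration is good to about 2 mm. A picture is of the moment at which its call begins: read the wrist's pose just before it.
- hand_in(): hands the job in; it is judged then, once.
Trained networks look in the newest picture that a camera, given by its name, has taken for a name from the list of things; names that differ only in an ending like _2 or _b are one class to them, and where a whole thing is asked for, a point or a joint stands for the part that bears it (a point fixed in the world has none). Each returns a list of dicts, best first, with "confidence" (0 to 1); they miss things now and then, are a little off and sometimes report something else, mostly with a low value. They report only what shows in the picture. A call takes as long as a camera call. They do not tell look-alikes from the thing itself.
- boxes_of(target, camera): "box" ([left, top, right, bottom] in pixels, round what is visible of it).
- outline_of(target, camera): "pixels" (400x640 bool, what is visible of it) and "box" ([left, top, right, bottom] in pixels, round what is visible of it).
- place_of(target, camera): "position" ([column, row] in pixels: a listed point, or the origin of a listed thing).
The state is a dict: "t": time; "joints": joint angles; "qd": joint speeds; "tau": joint torques, N m; "tool_pos": TCP position; "ee_rot": TCP orientation; "force": force on the tool from outside, world axes, zero at the start; "torque": the same for the moment, N m; "grip_width": finger opening in m; "gripper_force": force on a finger pad.
Only numpy, scipy, OpenCV 4.12 (cv2) and the standard library are available. Lean on these libraries where they do the work, as an engineer would, in place of code of your own. Each camera call takes 0.05 s, during which the arm holds its last target. There are 200 camera calls.

TASK

Weigh the drying cartridge of the finned enclosure: unscrew the black cap of its drying well counter-clockwise until it stops, swing the cap aside on its arm towards the robot so that the well is clear, then pull the cartridge straight up out of the well. Stand the cartridge upright near the middle of the round pan of the bench scale, set down gently, and let go; leave the cap swung aside. Never tip the cartridge over, and leave the bottle, the screwdriver and the heat sink where they are.

Things in the scene. Friction and masses are not known exactly. Their poses are not given: they have to be found in the camera images.
- cap_top (a point): Centre of the top face of the black ribbed screw cap (54 mm diameter, 38 mm high, hollow below, with a grey bar across its top). The cap's origin axes: z up along the screw axis. The lowest 9 mm of the cap sit in a flat steel ring (72 mm diameter, 8 mm thick, part of the swing arm), so the free gripping height is the 30 mm just below the top. The cap is captive: arm and ring rise with it.
- cap (a joint): Turn of the cap relative to its arm (rad): 0 fully screwed down, grows counter-clockwise seen from above, hard stop at 4.2. The cap climbs 5.8 mm per rad (24 mm in all). Friction about 0.2 N m; it stays where it is left. The whole turn takes two or three grasps.
- swing (a joint): Swing of the arm that carries ring and cap about its vertical post (rad): 0 over the well, grows clockwise seen from above, carrying the cap towards the robot; stop at 2.0. The pull knob of the cartridge stands inside the hollow cap and blocks the swing until the cap is almost fully unscrewed. It stays where it is left.
- post_axis (a point): Point on the axis of the vertical steel post (12 mm diameter, top 50 mm above this point) about which the arm swings; 85 mm from the well axis, at the height of the well's rim. Its frame is that of the enclosure.
- mouth (a point): Centre of the mouth of the drying well, a bare aluminium tube standing upright on the bench in front of the green finned enclosure: outer diameter 52 mm, bore 37 mm, rim 120 mm above the bench, floor 100 mm below the rim. Axes of the enclosure: z up, x from the well towards the enclosure (220 x 200 mm, 77 mm high, from 40 mm behind the well axis), y towards the post (85 mm away).
- cartridge: White cylindrical drying cartridge standing in the well: body 33 mm diameter and 92 mm long, above it a pull knob 22 mm in diameter, total length 118 mm, about 220 g. Origin at the centre of its underside, z along its axis to the knob. In the well the knob stands 18 mm above the rim.
- pan (a point): Centre of the upper face of the round steel pan (132 mm diameter) of the grey bench scale (180 x 160 mm); the face is 48 mm above the bench.
- bottle: Bystander: white bottle standing loose, 60 mm diameter, 150 mm high; origin under its centre.
- driver: Bystander: black-handled screwdriver lying on the bench, 180 mm long, origin near its middle.
- heatsink: Bystander: loose finned aluminium heat sink, 100 x 70 x 30 mm, origin under its centre.
- bin: Bystander: yellow parts bin fixed to the bench, 170 x 130 mm, 60 mm high, origin under its centre; it and the scale may change places.
Things that resemble listed ones, but are neither listed nor needed, are in the scene too. Of the things that look like the part that bears pan, the largest one is meant.

How it is judged:
By the outcome, as a careful person would: the job done as asked, in the order asked, and still so for the second after the job is handed in, with the robot touching nothing.
It also fails if it takes over 72 s, if anything falls off the work surface, if the arm or the gripper's body presses on something with over 40 N, if the wrist force passes 120 N, or if a joint passes its speed limit or range.

## Working session

There is one attempt and no reset: what is moved stays moved. The work goes in short steps, Python scripts to look and compute and a tool call to move; the robot and the scene stay as the last step left them, time stands still between calls to the robot, and variables do not carry over. Pictures are saved under pics/ and viewed, at most 10 in all, crops included, and the job is handed in when it is done.

Besides the shell and the picture viewer there is one more tool, called after ">>>" in YAML: its name, and indented under it one key for each argument. apply_moves: Moves the arm, as the interface text tells. Its arguments: {"type":"object","properties":{"series":{"type":"array","items":{"type":"array","items":{"type":"number"}}},"force":{"type":"number"}},"required":["series"]}

```bash
mkdir -p pics
cat > h.py <<'E'
from cell import *
import numpy as np, cv2
from scipy.spatial.transform import Rotation as Ro
def world(f,px,z=None):
    K=f["intrinsics"];u,v=px
    ray=np.linalg.inv(K)@[u,v,1]
    if z is None:
        r=f["range_z"];p=r[max(0,int(v)-2):int(v)+3,max(0,int(u)-2):int(u)+3];p=p[p>0]
        d=np.median(p) if len(p) else np.nan
    R,t=f["R"],f["t"]
    if z is None: return R.T@(ray*d-t)
    c=-R.T@t; w=R.T@ray
    return c+w*(z-c[2])/w[2]
def save(n,im): cv2.imwrite("pics/"+n,im[:,:,::-1])
E
python3 - <<'E'
from h import *
np.set_printoptions(precision=4,suppress=True)
s=read_state();print(s["t"],s["tool_pos"],s["ee_rot"],s["grip_width"])
ims=[]
for c in ["scene","side"]:
    f=grab_frame(c);save(c+"0.png",f["image"]);ims.append(f["image"])
    print(c,"cam",-f["R"].T@f["t"])
    for n in ["cap_top","post_axis","mouth","pan","bottle","driver","heatsink","bin","cartridge"]:
        for d in place_of(n,c)[:3]:
            print(n,np.round(d["position"]),round(d["confidence"],2),world(f,d["position"]))
save("both0.png",cv2.resize(np.vstack(ims),(480,600)))
E
```

```text
0.0 [ 0.2336 -0.6059  0.2043] [ 0.9831  0.1829 -0.     -0.001 ] 0.09400213346125354
scene cam [1.2628 0.1964 0.6281]
cap_top [279. 217.] 0.81 [ 0.6243 -0.0515  0.159 ]
post_axis [317. 233.] 0.78 [0.6175 0.0326 0.1287]
post_axis [277. 214.] 0.61 [ 0.6119 -0.0602  0.158 ]
mouth [279. 232.] 0.85 [ 0.6461 -0.0446  0.1353]
pan [463. 244.] 0.77 [0.4555 0.3624 0.0457]
pan [439. 194.] 0.66 [0.2017 0.3075 0.0327]
pan [369. 225.] 0.56 [0.4213 0.1249 0.0324]
bottle [176. 277.] 0.62 [ 0.726  -0.2631  0.0236]
driver [314. 218.] 0.62 [ 0.4152 -0.0288  0.0231]
heatsink [445. 319.] 0.91 [0.6879 0.3188 0.0246]
bin [205. 221.] 0.68 [ 0.5241 -0.3023  0.0318]
side cam [0.2746 0.6427 0.6998]
cap_top [254. 163.] 0.68 [ 0.6195 -0.0626  0.158 ]
post_axis [248. 199.] 0.68 [0.5978 0.0363 0.1256]
mouth [252. 178.] 0.69 [ 0.6131 -0.026   0.1408]
pan [252. 362.] 0.83 [0.4651 0.3666 0.0459]
pan [401. 365.] 0.66 [0.2055 0.2981 0.033 ]
pan [316. 271.] 0.63 [0.4091 0.1297 0.0327]
bottle [261. 161.] 0.55 [ 0.6866 -0.2507  0.0249]
bottle [249. 199.] 0.43 [0.5976 0.0359 0.126 ]
driver [336. 231.] 0.69 [ 0.3934 -0.0186  0.0161]
heatsink [175. 328.] 0.81 [0.6443 0.3319 0.0256]
bin [327. 161.] 0.77 [ 0.4773 -0.2641  0.0551]
cartridge [248. 197.] 0.49 [0.5986 0.0354 0.1315]
```

View pics/scene0.png

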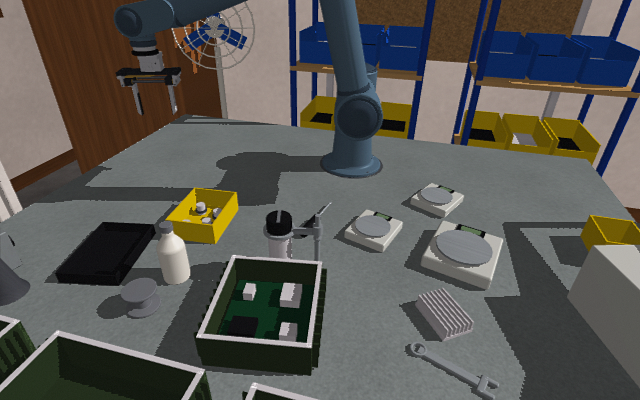

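View pics/side0.png

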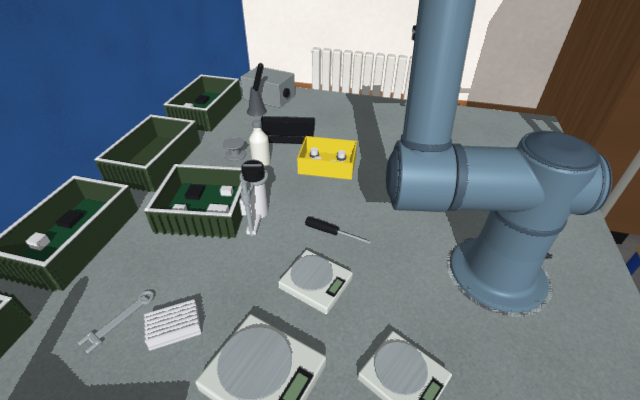

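Three scales look like the pan bearer in the scene view: (463,244), (439,194) and (369,225). (463,244) is the largest, so it fits. I'll confirm it in a crop and refine the geometry from depth.

```bash
cat >> h.py <<'E'
np.set_printoptions(precision=4,suppress=True)
def cloud(f):
    K=f["intrinsics"];z=f["range_z"];v,u=np.nonzero(z>0);d=z[v,u]
    c=np.c_[(u-K[0,2])/K[0,0]*d,(v-K[1,2])/K[1,1]*d,d]
    if "R" in f: return (c-f["t"])@f["R"], f["image"][v,u]
    T=f["hand_eye"];return c@T[:3,:3].T+T[:3,3], f["image"][v,u]
def near(P,c,r,z0,z1): return (np.hypot(P[:,0]-c[0],P[:,1]-c[1])<r)&(P[:,2]>z0)&(P[:,2]<z1)
def circ(Q):
    q=Q[:,:2].astype(np.float32);return cv2.minEnclosingCircle(q)
E
python3 - <<'E'
from h import *
for c in ["scene","side"]:
    f=grab_frame(c);P,C=cloud(f)
    m=near(P,(.62,-.058),.05,.15,.19);Q=P[m];print(c,"cap",len(Q),circ(Q),np.percentile(Q[:,2],[5,50,90,99]),)
    m=near(P,(.46,.366),.12,.040,.056);Q=P[m];print("pan",len(Q),circ(Q),np.percentile(Q[:,2],[5,50,95]),Q.mean(0))
    # pan by outline
    for n in ["pan"]:
        for o in outline_of(n,c)[:3]:
            print("pan box",np.round(o["box"]),o["confidence"])
    m=near(P,(.608,.034),.03,.10,.2);Q=P[m];print("post",len(Q),np.percentile(Q,[5,50,95],axis=0))
    m=near(P,(.75,-.05),.25,.07,.082);Q=P[m];print("encl rect",cv2.minAreaRect(Q[:,:2].astype(np.float32)))
    if c=="scene": save("crop1.png",cv2.resize(f["image"][160:300,230:520],None,fx=2.7,fy=2.7,interpolation=cv2.INTER_CUBIC))
E
```

```text
scene cap 349 ((0.6225416660308838, -0.05316608399152756), 0.028542175889015198) [0.152  0.1584 0.1601 0.1618]
pan 1531 ((0.4466753602027893, 0.3627091348171234), 0.08252228796482086) [0.0446 0.047  0.0488] [0.4666 0.3622 0.0469]
pan box [418. 223. 504. 289.] 0.77
pan box [344. 210. 400. 252.] 0.77
pan box [412. 181. 463. 215.] 0.69
post 258 [[0.6045 0.0099 0.1084]
 [0.6132 0.0299 0.1328]
 [0.6188 0.0394 0.1683]]
encl rect ((0.8194984197616577, -0.0815783143043518), (0.36431342363357544, 0.35573703050613403), 17.722681045532227)
side cap 273 ((0.6206928491592407, -0.05222887918353081), 0.0284296665340662) [0.1517 0.1583 0.1602 0.1617]
pan 4354 ((0.44227027893066406, 0.3646029829978943), 0.08488395065069199) [0.0449 0.0472 0.0491] [0.4575 0.3677 0.047 ]
pan box [279. 250. 352. 314.] 0.59
pan box [357. 330. 453. 398.] 0.58
pan box [194. 318. 326. 399.] 0.57
post 193 [[0.597  0.0226 0.1076]
 [0.6038 0.0354 0.1381]
 [0.6129 0.0412 0.1686]]
encl rect ((0.8080824613571167, -0.06883640587329865), (0.3994313180446625, 0.33552220463752747), 17.15284538269043)
```

View pics/crop1.png

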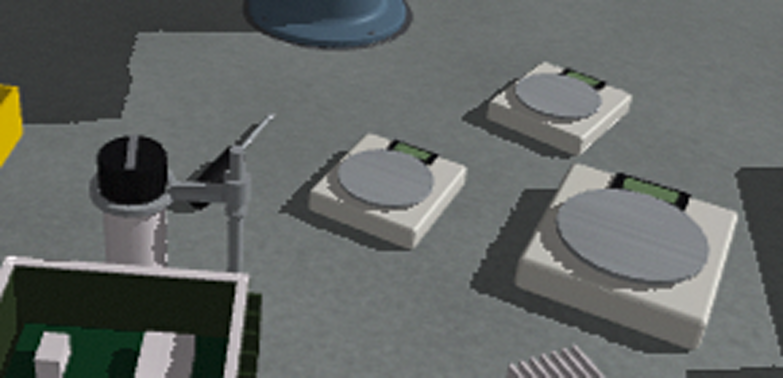

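The crop confirms it: the right-hand scale (about (463,244) in the scene view) is clearly larger than the other two. Next I move above the cap.

>>> apply_moves:
  series:
    - [0, 28, -19, -5, 0, 0, 0]
    - [0, 28, -19, -5, 0, 0, 0]
    - [0, 28, -19, -5, 0, 0, 0]
    - [0, 28, -19, -5, 0, 0, 0]
    - [0, 28, -19, -5, 0, 0, 0]
    - [0, 28, -19, -5, 0, 0, 0]
    - [0, 28, -19, -5, 0, 0, 0]
    - [0, 28, -19, -5, 0, 0, 0]
    - [0, 28, -19, -5, 0, 0, 0]
    - [0, 28, -19, -5, 0, 0, 0]
    - [0, 28, -19, -5, 0, 0, 0]
    - [0, 28, -19, -5, 0, 0, 0]
    - [0, 28, -19, -5, 0, 0, 0]
    - [0, 28, -19, -5, 0, 0, 0]
    - [0, 28, -19, -5, 0, 0, 0]
    - [0, 28, -19, -5, 0, 0, 0]
    - [0, 28, -19, -5, 0, 0, 0]
    - [0, 28, -19, -5, 0, 0, 0]
    - [0, 28, -19, -5, 0, 0, 0]
    - [0, 28, -19, -5, 0, 0, 0]
  force: 40

```text
t: 3.2
tool_pos: [0.6203, -0.0493, 0.3058]
ee_rot: [0.983, 0.183, 0.0, 0.0]
force: [0.3, -0.5, 0.9]
grip_width: 0.0945
gripper_force: 0.0
```

>>> apply_moves:
  series:
    - [0, 0, 0, 0, 0, 0, 0.14]
    - [0, 0, 0, 0, 0, 0, 0.14]
    - [0, 0, 0, 0, 0, 0, 0.14]
    - [0, 0, 0, 0, 0, 0, 0.14]
    - [0, 0, 0, 0, 0, 0, 0.14]
    - [0, 0, 0, 0, 0, 0, 0.14]
    - [0, 0, 0, 0, 0, 0, 0.14]
    - [0, 0, 0, 0, 0, 0, 0.14]
    - [0, 0, 0, 0, 0, 0, 0.14]
    - [0, 0, 0, 0, 0, 0, 0.14]
    - [0, 0, 0, 0, 0, 0, 0.14]
    - [0, 0, 0, 0, 0, 0, 0]

```text
t: 4.4
tool_pos: [0.6196, -0.0506, 0.3054]
ee_rot: [0.833, -0.553, -0.0, -0.0]
force: [0.1, -0.2, 0.3]
grip_width: 0.0938
gripper_force: 0.0
```

```bash
cat >> h.py <<'E'
def wc():
    s=read_state();f=grab_frame("wrist");P,C=cloud(f)
    return P@Ro.from_quat(s["ee_rot"]).as_matrix().T+s["tool_pos"],C,f,s
def st():
    s=read_state();R=Ro.from_quat(s["ee_rot"]).as_matrix()
    print("t",s["t"],"tcp",s["tool_pos"],"psi",np.arctan2(R[1,0],R[0,0]),"zax",R[:,2],"j",s["joints"],"F",s["force"],"T",s["torque"],"w",s["grip_width"],s["gripper_force"]);return s,R
def tool(d):
    R=Ro.from_quat(read_state()["ee_rot"]).as_matrix();return R.T@np.array(d)*1000
E
python3 - <<'E'
from h import *
s,R=st()
P,C,f,s=wc()
save("w1.png",f["image"])
m=near(P,(.62,-.053),.045,.152,.164);Q=P[m];print("cap",len(Q),circ(Q),np.median(Q[:,2]))
m=near(P,(.62,-.053),.065,.122,.134);Q=P[m];print("ring",len(Q),circ(Q) if len(Q)>5 else 0, np.median(Q[:,2]))
m=near(P,(.606,.034),.02,.155,.19);Q=P[m];print("post",len(Q), circ(Q) if len(Q)>3 else 0)
E
```

```text
t 4.4 tcp [ 0.6196 -0.0506  0.3054] psi -1.1719414249457565 zax [-0.  0. -1.] j [-0.2636  0.1157  1.5237  0.      1.5023  2.4791] F [ 0.087  -0.1746  0.2834] T [ 0.122  -0.0514  0.0171] w 0.09378835561163608 0.0
cap 1745 ((0.6209449172019958, -0.05444196239113808), 0.028378907591104507) 0.15928749864102973
ring 953 ((0.6156551241874695, -0.039720695465803146), 0.05120464786887169) 0.1290217984785892
post 125 ((0.6071927547454834, 0.02903066948056221), 0.006126311141997576)
```

View pics/w1.png

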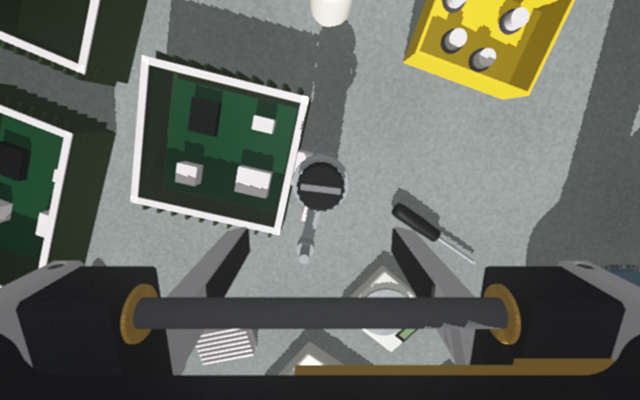

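>>> apply_moves:
  series:
    - [0, 3, 0, 20, 0, 0, 0]
    - [0, 0, 0, 30, 0, 0, 0]
    - [0, 0, 0, 30, 0, 0, 0]
    - [0, 0, 0, 30, 0, 0, 0]
    - [0, 0, 0, 30, 0, 0, 0]
    - [0, 0, 0, 20, 0, 0, 0]
    - [0, 0, 0, 11, 0, 0, 0]
    - [0, 0, 0, 0, 0, 0, 0]
    - [0.3, 0, 0, 0, 0, 0, 0]
    - [1, 0, 0, 0, 0, 0, 0]
    - [1, 0, 0, 0, 0, 0, 0]
    - [1, 0, 0, 0, 0, 0, 0]
    - [1, 0, 0, 0, 0, 0, 0]
    - [1, 0, 0, 0, 0, 0, 0]
  force: 40

```text
t: 5.85
tool_pos: [0.6209, -0.0535, 0.1347]
ee_rot: [0.833, -0.553, 0.0, 0.0]
force: [-0.4, 0.2, 0.7]
grip_width: 0.0531
gripper_force: 40.0
```

```bash
python3 -c "
from h import *
st()"
```

```text
t 5.85 tcp [ 0.6209 -0.0535  0.1347] psi -1.1722254706665063 zax [ 0.0003 -0.0003 -1.    ] j [-0.2675  0.2535  1.6828 -0.0002  1.2049  2.4756] F [-0.3873  0.2388  0.7009] T [ 0.0456  0.0101 -0.0745] w 0.05311897419072211 40.00046866480261
```

>>> apply_moves:
  series:
    - [1, 0, 0, -0.8, 0, 0, -0.14]
    - [1, 0, 0, -0.8, 0, 0, -0.14]
    - [1, 0, 0, -0.8, 0, 0, -0.14]
    - [1, 0, 0, -0.8, 0, 0, -0.14]
    - [1, 0, 0, -0.8, 0, 0, -0.14]
    - [1, 0, 0, -0.8, 0, 0, -0.14]
    - [1, 0, 0, -0.8, 0, 0, -0.14]
    - [1, 0, 0, -0.8, 0, 0, -0.14]
    - [1, 0, 0, -0.8, 0, 0, -0.14]
    - [1, 0, 0, -0.8, 0, 0, -0.14]

```text
t: 6.85
tool_pos: [0.6212, -0.0539, 0.1432]
ee_rot: [0.993, 0.116, 0.0, 0.0]
force: [0.3, -1.8, 2.1]
grip_width: 0.0532
gripper_force: 40.0
```

```bash
python3 -c "
from h import *
st()
f=grab_frame('scene');P,C=cloud(f)
m=near(P,(.607,.0295),.02,.155,.25);print('post top',np.percentile(P[m][:,2],[50,99]))
"
```

```text
t 6.85 tcp [ 0.6212 -0.0539  0.1432] psi 0.2326155044776491 zax [ 0.0011 -0.0006 -1.    ] j [-0.2679  0.2444  1.6772 -0.0003  1.2188  1.0703] F [ 0.3228 -1.8493  2.0871] T [-0.0461  0.0474 -0.2492] w 0.05320811987080844 39.99884333694354
post top [0.1657 0.17  ]
```

>>> apply_moves:
  series:
    - [1, 0, 0, -0.8, 0, 0, -0.14]
    - [1, 0, 0, -0.8, 0, 0, -0.14]
    - [1, 0, 0, -0.8, 0, 0, -0.14]
    - [1, 0, 0, -0.8, 0, 0, -0.14]
    - [1, 0, 0, -0.8, 0, 0, -0.14]
    - [1, 0, 0, -0.8, 0, 0, -0.14]
    - [1, 0, 0, -0.8, 0, 0, -0.14]
    - [1, 0, 0, -0.8, 0, 0, -0.14]
    - [1, 0, 0, -0.8, 0, 0, -0.14]
    - [1, 0, 0, -0.8, 0, 0, -0.14]
    - [1, 0, 0, -0.8, 0, 0, -0.14]
    - [1, 0, 0, -0.8, 0, 0, -0.14]
    - [1, 0, 0, -0.8, 0, 0, -0.14]
    - [1, 0, 0, -0.8, 0, 0, -0.14]
    - [1, 0, 0, -0.8, 0, 0, -0.14]
    - [1, 0, 0, -0.8, 0, 0, -0.14]
    - [1, 0, 0, -0.8, 0, 0, -0.14]
    - [1, 0, 0, -0.8, 0, 0, -0.14]

```text
t: 8.7
tool_pos: [0.6218, -0.0539, 0.1579]
ee_rot: [0.194, 0.981, -0.0, 0.001]
force: [0.4, -2.1, 1.9]
grip_width: 0.0531
gripper_force: 40.0
```

```bash
python3 -c "
from h import *
st()
"
```

```text
t 8.7 tcp [ 0.6218 -0.0539  0.1579] psi 2.750100155199249 zax [ 0.0027 -0.0008 -1.    ] j [-0.2679  0.2289  1.6671 -0.      1.2429 -1.4472] F [ 0.3978 -2.1056  1.862 ] T [-0.0575 -0.3381 -0.2035] w 0.05311629530002055 39.99851721106097
```

>>> apply_moves:
  series:
    - [1, 0, 0, -0.6, 0, 0, -0.1]
    - [1, 0, 0, -0.6, 0, 0, -0.1]
    - [1, 0, 0, -0.3, 0, 0, -0.05]
    - [1, 0, 0, -0.2, 0, 0, -0.05]

```text
t: 9.1
tool_pos: [0.622, -0.0532, 0.1589]
ee_rot: [0.049, 0.999, 0.001, 0.002]
force: [5.2, 0.5, -0.5]
grip_width: 0.0535
gripper_force: 40.0
```

```bash
python3 -c "
from h import *
st()
"
```

```text
t 9.1 tcp [ 0.622  -0.0532  0.1589] psi 3.043440904732384 zax [ 0.0035  0.0012 -1.    ] j [-0.2676  0.2278  1.6663  0.0022  1.2445 -1.7409] F [ 5.2241  0.5052 -0.4906] T [ 0.1757 -1.1284 -1.4195] w 0.053493096853560185 40.0167534314096
```

>>> apply_moves:
  series:
    - [1, 0, 0, 0, 0, 0, 0.07]
    - [1, 8.1, -2.4, 0, 0, 0, 0.1]
    - [1, 8.1, -2.4, 0, 0, 0, 0.1]
    - [1, 8.1, -2.4, 0, 0, 0, 0.1]
    - [1, 8.1, -2.4, 0, 0, 0, 0.1]
    - [1, 8.1, -2.4, 0, 0, 0, 0.1]
    - [1, 8.1, -2.4, 0, 0, 0, 0.1]

```text
t: 9.8
tool_pos: [0.5713, -0.0467, 0.1586]
ee_rot: [0.376, 0.927, 0.001, 0.0]
force: [1.6, 1.5, -1.3]
grip_width: 0.0536
gripper_force: 40.0
```

```bash
python3 -c "
from h import *
st()
"
```

```text
t 9.8 tcp [ 0.5713 -0.0467  0.1586] psi 2.371208310264813 zax [ 0.0011  0.0008 -1.    ] j [-0.2799  0.1134  1.7972  0.0011  1.2301 -1.0806] F [ 1.5722  1.4895 -1.2565] T [ 0.3634 -0.4337  0.1004] w 0.05360705072742912 39.996559051796794
```

Swinging freely; continuing 1.0 rad more, then releasing and rising.

>>> apply_moves:
  series:
    - [1, 8.1, -2.4, 0, 0, 0, 0.1]
    - [1, 8.1, -2.4, 0, 0, 0, 0.1]
    - [1, 8.1, -2.4, 0, 0, 0, 0.1]
    - [1, 8.1, -2.4, 0, 0, 0, 0.1]
    - [1, 8.1, -2.4, 0, 0, 0, 0.1]
    - [1, 8.1, -2.4, 0, 0, 0, 0.1]
    - [1, 8.1, -2.4, 0, 0, 0, 0.1]
    - [1, 8.1, -2.4, 0, 0, 0, 0.1]
    - [1, 8.1, -2.4, 0, 0, 0, 0.1]
    - [1, 8.1, -2.4, 0, 0, 0, 0.1]
    - [1, 0, 0, 0, 0, 0, 0]

```text
t: 10.9
tool_pos: [0.5231, 0.0183, 0.1586]
ee_rot: [0.772, 0.635, 0.001, 0.001]
force: [4.6, 0.6, -2.8]
grip_width: 0.0532
gripper_force: 40.0
```

```bash
python3 -c "
from h import *
st()
"
```

```text
t 10.9 tcp [0.5231 0.0183 0.1586] psi 1.3768646629541774 zax [ 0.0023  0.     -1.    ] j [-0.1821 -0.0057  1.9214  0.0005  1.2236  0.0117] F [ 4.6258  0.6267 -2.782 ] T [ 0.077  -0.8489 -0.1004] w 0.05316170487115199 40.00015455298126
```

>>> apply_moves:
  series:
    - [0, 0, 0, 0, 0, 0, 0]
    - [0, 0, 0, 0, 0, 0, 0]
    - [0, 0, 0, 0, 0, 0, 0]
    - [0, 0, 0, 0, 0, 0, 0]
    - [0, 0, 0, -10, 0, 0, 0]
    - [0, 0, 0, -20, 0, 0, 0]
    - [0, 0, 0, -30, 0, 0, 0]
    - [0, 0, 0, -30, 0, 0, 0]
    - [0, 0, 0, -30, 0, 0, 0]
    - [0, -10, 22, -20, 0, 0, 0]
    - [0, -10, 22, 0, 0, 0, 0]
    - [0, -11, 22, 0, 0, 0, 0]
    - [0, -11, 22, 0, 0, 0, 0]
    - [0, -10, 22, 0, 0, 0, 0]
    - [0, 0, 0, 0, 0, 0, 0]
    - [0, 0, 0, 0, 0, 0, 0]

```text
t: 12.5
tool_pos: [0.6203, -0.0545, 0.2988]
ee_rot: [0.772, 0.636, -0.0, -0.0]
force: [0.4, 0.8, -0.1]
grip_width: 0.0939
gripper_force: 0.0
```

Run:
```python
from h import *
st()
P,C,f,s=wc()
save("w2.png",f["image"])
for d in place_of("cartridge","wrist")[:2]+place_of("mouth","wrist")[:2]: print(d)
m=near(P,(.621,-.0535),.018,.13,.15);Q=P[m];print("knob",len(Q),circ(Q),np.median(Q[:,2]))
m=near(P,(.621,-.0535),.034,.115,.125);Q=P[m];print("rim",len(Q),circ(Q),np.median(Q[:,2]))
m=near(P,(.523,.018),.045,.172,.195);Q=P[m];print("cap",len(Q),circ(Q),np.median(Q[:,2]))
f=grab_frame("scene");P,C=cloud(f)
m=near(P,(.621,-.0535),.018,.13,.15);Q=P[m];print("knob scene",len(Q),circ(Q),np.median(Q[:,2]))
m=near(P,(.523,.018),.045,.172,.195);Q=P[m];print("cap",len(Q),circ(Q),np.median(Q[:,2]))
```

```text
t 12.5 tcp [ 0.6203 -0.0545  0.2988] psi 1.3775108805145582 zax [-0.0005  0.0003 -1.    ] j [-0.2695  0.1214  1.5293  0.0001  1.4914 -0.0762] F [ 0.3991  0.7743 -0.0948] T [ 0.0019 -0.1299 -0.0058] w 0.09392335135292929 0.0
{'position': [320.1, 174.2], 'confidence': 0.91}
{'position': [321.7, 183.3], 'confidence': 0.83}
{'position': [184.8, 180.1], 'confidence': 0.58}
knob 262 ((0.6215960383415222, -0.05502563342452049), 0.011173687875270844) 0.13744552307868613
rim 674 ((0.6219070553779602, -0.054521869868040085), 0.02589673548936844) 0.11929609546431504
cap 2452 ((0.5235498547554016, 0.01586052030324936), 0.028710266575217247) 0.18255699319807545
knob scene 67 ((0.6231085062026978, -0.0538056343793869), 0.012953521683812141) 0.13640489490777893
cap 299 ((0.5251476764678955, 0.016836654394865036), 0.028173204511404037) 0.18171686300246515
```

View pics/w2.png

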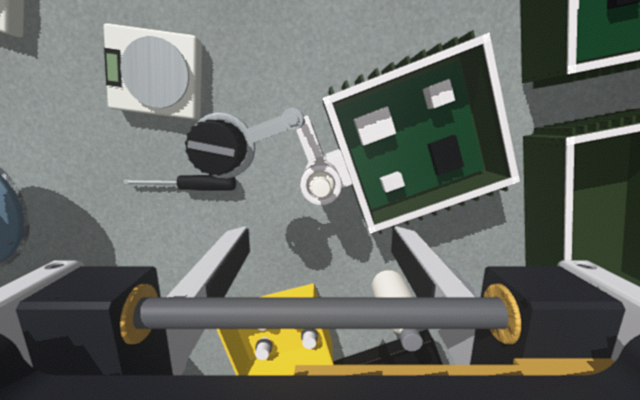

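The cap at (216,145) is swung aside, and the knob at (320,185) stands free in the open well. Next I descend and grip it.

>>> apply_moves:
  series:
    - [0, 0, 1.7, 20, 0, 0, 0]
    - [0, 0, 0, 30, 0, 0, 0]
    - [0, 0, 0, 30, 0, 0, 0]
    - [0, 0, 0, 30, 0, 0, 0]
    - [0, 0, 0, 30, 0, 0, 0]
    - [0, 0, 0, 20, 0, 0, 0]
    - [0, 0, 0, 12, 0, 0, 0]
    - [0, 0, 0, 3.5, 0, 0, 0]
    - [0, 0, 0, 0, 0, 0, 0]
    - [0.6, 0, 0, 0, 0, 0, 0]
    - [0.6, 0, 0, 0, 0, 0, 0]
    - [1, 0, 0, 0, 0, 0, 0]
    - [1, 0, 0, 0, 0, 0, 0]
    - [1, 0, 0, 0, 0, 0, 0]
    - [1, 0, 0, 0, 0, 0, 0]
    - [1, 0, 0, 0, 0, 0, 0]
  force: 30

```text
t: 14.3
tool_pos: [0.6221, -0.0548, 0.123]
ee_rot: [0.772, 0.636, -0.0, -0.0]
force: [-0.2, 0.7, -0.4]
grip_width: 0.0412
gripper_force: 0.0
```

```bash
python3 -c "
from h import *
st()
"
```

```text
t 14.3 tcp [ 0.6221 -0.0548  0.123 ] psi 1.377804106641697 zax [-0.0001  0.     -1.    ] j [-0.2691  0.2702  1.6856  0.      1.1858 -0.0761] F [-0.1693  0.6532 -0.3881] T [-0.0133 -0.0472  0.0398] w 0.04115766326388078 0.0
```

Fingers still closing.

>>> apply_moves:
  series:
    - [1, 0, 0, 0, 0, 0, 0]
    - [1, 0, 0, 0, 0, 0, 0]
    - [1, 0, 0, 0, 0, 0, 0]
    - [1, 0, 0, 0, 0, 0, 0]

```text
t: 14.7
tool_pos: [0.622, -0.0547, 0.123]
ee_rot: [0.772, 0.636, -0.0, -0.0]
force: [-1.1, -0.1, 0.1]
grip_width: 0.021
gripper_force: 30.0
```

```bash
python3 -c "
from h import *
st()
"
```

```text
t 14.7 tcp [ 0.622  -0.0547  0.123 ] psi 1.3778237227629284 zax [-0.0004  0.0001 -1.    ] j [-0.2691  0.2702  1.6857  0.      1.1861 -0.0761] F [-1.0533 -0.0709  0.1493] T [-0.0518  0.1256 -0.0005] w 0.021040017834818237 29.99891408602707
```

>>> apply_moves:
  series:
    - [1, 0, 0, -5, 0, 0, 0]
    - [1, 0, 0, -10, 0, 0, 0]
    - [1, 0, 0, -15, 0, 0, 0]
    - [1, 0, 0, -15, 0, 0, 0]
    - [1, 0, 0, -15, 0, 0, 0]
    - [1, 0, 0, -15, 0, 0, 0]
    - [1, 0, 0, -15, 0, 0, 0]
    - [1, 0, 0, -15, 0, 0, 0]
    - [1, 0, 0, -15, 0, 0, 0]
    - [1, 0, 0, -15, 0, 0, 0]
    - [1, 0, 0, -15, 0, 0, 0]
    - [1, 0, 0, -15, 0, 0, 0]
    - [1, 0, 0, -15, 0, 0, 0]
    - [1, 0, 0, -15, 0, 0, 0]
    - [1, 0, 0, -15, 0, 0, 0]
    - [1, 0, 0, 0, 0, 0, 0]

```text
t: 16.3
tool_pos: [0.6233, -0.0551, 0.3365]
ee_rot: [0.772, 0.636, 0.001, 0.002]
force: [0.1, -0.3, -1.6]
grip_width: 0.0209
gripper_force: 30.0
```

Run:
```python
from h import *
st()
for c in ["scene","side"]:
    f=grab_frame(c);P,C=cloud(f)
    m=near(P,(.622,-.055),.03,.18,.33);Q=P[m];print("cart",len(Q),np.percentile(Q[:,2],[1,99]))
    for lo in np.arange(.22,.33,.025):
        q=Q[(Q[:,2]>lo)&(Q[:,2]<lo+.025)]
        if len(q): print(round(lo,3),len(q),q.mean(0))
    # pan: grow region of the pan face via colour+height using network outline
    for o in outline_of("pan",c):
        v,u=np.nonzero(o["pixels"]);K=f["intrinsics"];d=f["range_z"][v,u]
        X=(np.c_[(u-K[0,2])/K[0,0]*d,(v-K[1,2])/K[1,1]*d,d]-f["t"])@f["R"]
        g=f["image"][v,u].astype(int)
        k=(np.abs(X[:,2]-.047)<.004)
        if np.hypot(*(X[k][:,:2].mean(0)-[.46,.366]))<.05:
            # grey level split pan vs body
            b=g.mean(1); kk=k&(b<185)&(b>90)
            print("pan",k.sum(),kk.sum(),circ(X[kk]),np.median(X[kk],0),np.percentile(b[k],[10,50,90]))
            q=X[kk];lo,hi=np.percentile(q[:,:2],[1,99],axis=0);print((lo+hi)/2,hi-lo)
            im=f["image"][max(0,v.min()-60):v.max()+15,max(0,u.min()-15):u.max()+15]
```

```text
t 16.3 tcp [ 0.6233 -0.0551  0.3365] psi 1.377850376887037 zax [ 0.0049 -0.0013 -1.    ] j [-0.2691  0.1104  1.4746  0.      1.5515 -0.0762] F [ 0.1366 -0.3215 -1.6478] T [-0.0584 -0.0774 -0.0017] w 0.02091820775726226 29.98480682610534
cart 746 [0.2343 0.329 ]
0.22 81 [ 0.6346 -0.0497  0.2392]
0.245 177 [ 0.6351 -0.0505  0.2574]
0.27 187 [ 0.6354 -0.0501  0.2829]
0.295 200 [ 0.6349 -0.0501  0.3076]
0.32 101 [ 0.6329 -0.0514  0.325 ]
pan 1488 1426 ((0.4601670205593109, 0.3622225821018219), 0.06728452444076538) [0.4653 0.3634 0.0471] [132.     138.     141.6667]
[0.4618 0.3622] [0.1226 0.1212]
cart 585 [0.2314 0.3284]
0.22 79 [ 0.6159 -0.0429  0.2377]
0.245 135 [ 0.6166 -0.0424  0.2576]
0.27 143 [ 0.6166 -0.0426  0.2825]
0.295 154 [ 0.6165 -0.0426  0.3078]
0.32 74 [ 0.6186 -0.0464  0.324 ]
pan 4220 4220 ((0.46127644181251526, 0.3627183139324188), 0.06678883731365204) [0.4595 0.3683 0.0473] [147.     150.3333 153.6667]
[0.4605 0.3639] [0.1231 0.1235]<stdin>:15: RuntimeWarning: Mean of empty slice.
  ret = um.true_divide(
```

>>> apply_moves:
  series:
    - [1, 10, -6, 0, 0, 0, 0]
    - [1, 19, -12, 0, 0, 0, 0]
    - [1, 21, -13, 0, 0, 0, 0]
    - [1, 21, -13, 0, 0, 0, 0]
    - [1, 21, -13, 0, 0, 0, 0]
    - [1, 21, -13, 0, 0, 0, 0]
    - [1, 21, -13, 0, 0, 0, 0]
    - [1, 21, -13, 0, 0, 0, 0]
    - [1, 21, -13, 0, 0, 0, 0]
    - [1, 21, -13, 0, 0, 0, 0]
    - [1, 21, -13, 0, 0, 0, 0]
    - [1, 21, -13, 0, 0, 0, 0]
    - [1, 21, -13, 0, 0, 0, 0]
    - [1, 21, -13, 0, 0, 0, 0]
    - [1, 21, -13, 0, 0, 0, 0]
    - [1, 21, -13, 0, 0, 0, 0]
    - [1, 21, -13, 0, 0, 0, 0]
    - [1, 21, -13, 0, 0, 0, 0]
    - [1, 14, -13, 0, 0, 0, 0]
    - [1, 0, 0, 0, 0, 0, 0]

```text
t: 18.5
tool_pos: [0.4582, 0.3649, 0.3323]
ee_rot: [0.771, 0.637, -0.001, -0.001]
force: [-0.6, -0.6, -2.8]
grip_width: 0.021
gripper_force: 30.0
```

>>> apply_moves:
  series:
    - [1, 0, 0, 10, 0, 0, 0]
    - [1, 0, 0, 20, 0, 0, 0]
    - [1, 0, 0, 20, 0, 0, 0]
    - [1, 0, 0, 20, 0, 0, 0]
    - [1, 0, 0, 20, 0, 0, 0]
    - [1, 0, 0, 20, 0, 0, 0]
    - [1, 0, 0, 20, 0, 0, 0]
    - [1, 0, 0, 20, 0, 0, 0]
    - [1, 0, 0, 10, 0, 0, 0]
    - [1, 0, 0, 0, 0, 0, 0]
    - [1, 0, 0, 0, 0, 0, 0]

```text
t: 19.6
tool_pos: [0.4607, 0.3628, 0.1735]
ee_rot: [0.772, 0.635, 0.0, 0.0]
force: [-0.0, -0.1, -2.8]
grip_width: 0.0208
gripper_force: 30.0
```

Run:
```python
from h import *
s,R=st()
t=s["tool_pos"]
for c in ["scene","side"]:
    f=grab_frame(c);P,C=cloud(f)
    m=near(P,t,.025,.055,t[2]);Q=P[m];print("cart",len(Q),np.percentile(Q[:,2],[1,5,99]),Q.mean(0))
save("side3.png",cv2.resize(f["image"][220:400,150:470],None,fx=2.4,fy=2.4))
```

```text
t 19.6 tcp [0.4607 0.3628 0.1735] psi 1.3772460972895009 zax [ 0.0006  0.0003 -1.    ] j [ 0.4739  0.1283  1.7519 -0.      1.2607  0.6674] F [-0.0169 -0.0511 -2.8096] T [-0.0534 -0.095  -0.052 ] w 0.020788759296531664 29.984914746601135
cart 561 [0.0716 0.0766 0.1699] [0.4721 0.3607 0.123 ]
cart 690 [0.073  0.0775 0.1721] [0.4551 0.3747 0.1268]
```

View pics/side3.png

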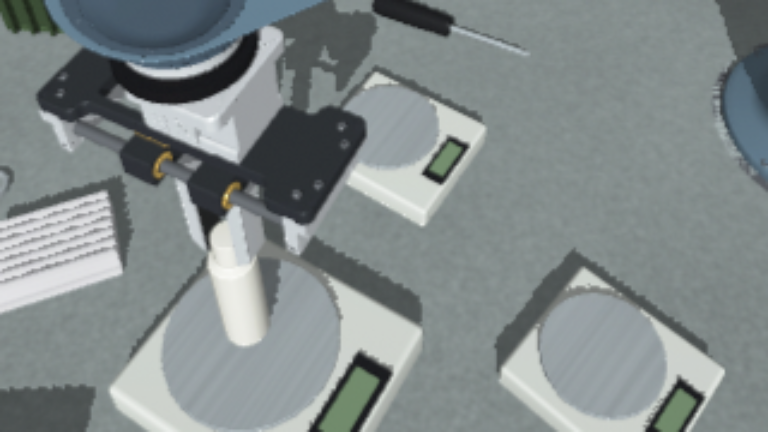

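The cartridge hangs upright over the pan of the large scale (crop about (245,340)). I lower it slowly.

>>> apply_moves:
  series:
    - [1, 0, 0, 6, 0, 0, 0]
    - [1, 0, 0, 6, 0, 0, 0]
    - [1, 0, 0, 4, 0, 0, 0]
    - [1, 0, 0, 2, 0, 0, 0]
    - [1, 0, 0, 1, 0, 0, 0]
    - [1, 0, 0, 1, 0, 0, 0]
    - [1, 0, 0, 1, 0, 0, 0]
    - [1, 0, 0, 0, 0, 0, 0]
    - [1, 0, 0, 0, 0, 0, 0]

```text
t: 20.6
tool_pos: [0.4604, 0.363, 0.1522]
ee_rot: [0.772, 0.636, 0.0, 0.0]
force: [-0.0, 0.6, -3.2]
grip_width: 0.0206
gripper_force: 30.0
```

```bash
python3 -c "
from h import *
st()
"
```

```text
t 20.6 tcp [0.4604 0.363  0.1522] psi 1.3777730262676977 zax [ 0.0002  0.0001 -1.    ] j [ 0.4745  0.1512  1.7678 -0.      1.2224  0.6675] F [-0.0291  0.5868 -3.1723] T [-0.0312 -0.105  -0.0009] w 0.020606976653015495 29.985089699621312
```

>>> apply_moves:
  series:
    - [1, 0, 0, 0.5, 0, 0, 0]
    - [1, 0, 0, 0.5, 0, 0, 0]
    - [1, 0, 0, 0.3, 0, 0, 0]
    - [1, 0, 0, 0, 0, 0, 0]

```text
t: 21.0
tool_pos: [0.4604, 0.3631, 0.151]
ee_rot: [0.772, 0.636, 0.0, -0.0]
force: [0.5, -0.6, -1.2]
grip_width: 0.0211
gripper_force: 30.0
```

>>> apply_moves:
  series:
    - [1, 0, 0, 0.3, 0, 0, 0]
    - [1, 0, 0, 0, 0, 0, 0]
    - [1, 0, 0, 0, 0, 0, 0]

```text
t: 21.3
tool_pos: [0.4605, 0.3632, 0.151]
ee_rot: [0.772, 0.636, 0.0, 0.0]
force: [-0.4, 1.0, 1.1]
grip_width: 0.0208
gripper_force: 30.0
```

Contact made (the load has passed to the scale). I open slowly, then rise.

>>> apply_moves:
  series:
    - [0.7, 0, 0, 0, 0, 0, 0]
    - [0.6, 0, 0, 0, 0, 0, 0]
    - [0.5, 0, 0, 0, 0, 0, 0]
    - [0.4, 0, 0, 0, 0, 0, 0]
    - [0.3, 0, 0, 0, 0, 0, 0]
    - [0.3, 0, 0, 0, 0, 0, 0]
    - [0.3, 0, 0, 0, 0, 0, 0]
    - [0.3, 0, 0, -10, 0, 0, 0]
    - [0.3, 0, 0, -20, 0, 0, 0]
    - [0.3, 0, 0, -25, 0, 0, 0]
    - [0.3, 0, 0, -25, 0, 0, 0]
    - [0.3, 0, 0, -25, 0, 0, 0]
    - [0.3, 0, 0, -25, 0, 0, 0]
    - [0.3, 0, 0, -20, 0, 0, 0]
    - [0.3, 0, 0, 0, 0, 0, 0]

```text
t: 22.8
tool_pos: [0.4618, 0.3638, 0.305]
ee_rot: [0.772, 0.636, 0.004, 0.001]
force: [-0.5, -0.2, -0.3]
grip_width: 0.0659
gripper_force: 0.0
```

Run:
```python
from h import *
st()
P,C,f,s=wc()
m=near(P,(.46,.363),.03,.155,.18);print("knob",m.sum(),circ(P[m]),np.median(P[m][:,2]))
m=near(P,(.523,.017),.05,.172,.195);print("cap",m.sum(),circ(P[m]) if m.sum()>5 else 0)
g=grab_frame("scene");h=grab_frame("side")
save("end.png",cv2.resize(np.vstack([g["image"][140:340,100:520],h["image"][140:,150:470].repeat(1,0)[:, :][:200] if 0 else cv2.resize(h["image"][140:400,140:476],(420,325))]),None,fx=1.1,fy=1.1))
```

```text
t 22.8 tcp [0.4618 0.3638 0.305 ] psi 1.3778899002740952 zax [ 0.0067  0.0035 -1.    ] j [0.4746 0.0298 1.615  0.     1.4893 0.6675] F [-0.4648 -0.1606 -0.2985] T [-0.0671 -0.0565 -0.0081] w 0.06594748269206889 0.0
knob 302 ((0.4603675305843353, 0.36314621567726135), 0.01084205973893404) 0.16543316335371117
cap 0 0
```

View pics/end.png

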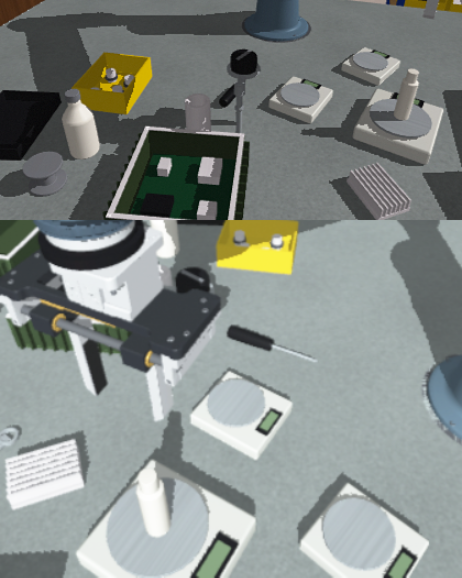

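The cartridge stands upright in the middle of the large pan (scene part (405,100)). The cap is swung aside at (243,62), and the bystanders are undisturbed.

```bash
python3 -c "
from cell import *
print(hand_in())"
```

```text
the job is handed in; nothing more can be done
None
```

Done and handed in at about 23 s: the cap is unscrewed to its stop and swung aside, the cartridge stands upright at the middle of the large scale's pan, and the gripper is clear of everything.

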